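Load a board carrier under the spring clip of a test fixture

ROBOT

A 6-joint arm with a two-finger parallel gripper is mounted at the origin on the work surface. World frame = base frame: x ahead of the robot, y to its left, z up, the work surface at z = 0. Lengths are in m, angles in rad, forces in N, time in s.
With the tool pointing down it reaches from about 0.25 to 0.725 m from the base axis. Payload 4 kg.
Tool frame: the origin (TCP) lies on the centre line of the jaws, within the pads' length; the fingertips stand 25 mm ahead of it and the grasp point (between the pads) lies 6 mm ahead of it; z points along the fingers, x is the direction in which the jaws open and shut, and the axes are right-handed (so a half turn about z gives the same grasp; the last joint's range is limited). The gripper opens to 85 mm and grips with 20 to 120 N. Pads are 22 mm wide; open, the fingers measure 114 mm over their backs; the gripper's body (76 mm by 85 mm) begins 54 mm behind the grasp point. The pads swing forward as they close: fully open they stand 13 mm farther back than shut.
Start: joints at [1.202, 0.241, 0.005, 1.335, 0, 1.571], TCP at [0.18, 0.466, 0.256] pointing down, gripper open.
Joint ranges: [-2.72, 2.72], [-1.05, 1.87], [-1.09, 1.28], [-1.99, 2.15], [-1.42, 1.44], [-3.14, 3.14]. Speed limits (rad/s): [2.79, 2.79, 3.14, 3.14, 3.14, 3.14].

INTERFACE

Orientations are given as a unit quaternion [x, y, z, w].
In Python, from workcell import bot, imaging, order gives the robot as it stands.
- The arm moves only by the tool carry_out, never from a script. Its argument "moves" is a list of rows, each a list of 5 numbers: the shift along the tool's x, y, z scaled (see below), then the turn about the tool's z scaled (see below), then the opening, from -1 (shut) to 1 (fully open). In form: [[tx, ty, tz, roll, hand], ...]. A call has 1 to 20 rows; each row is the pose to reach, as a shift and turn from the pose commanded when the call began, along the tool's axes at that moment; what a row does not reach only later rows make up. The controller multiplies each number of a shift by 0.1 m and each number of a turn by 90 degrees. A row lasts 1/10 s, in which the tool goes at most 50 mm and 8.59 degrees, less where a joint would pass 70% of its speed; a pose out of reach is approached as far as the arm can. A call with a number of a shift or a turn outside -1 to 1 is refused whole. A call with a gripper value outside its range is refused whole. The fingers move at their own pace and stop on an object; the grip force is fixed at half the most. Time passes only in rows, so rows that repeat a pose let the fingers close. It gives the time, the measured TCP pose, the force and the opening at its end, in the units of the state.
- bot.get_obs(): the state, without advancing time (a new reading comes with each control period).
- imaging.camera(name): name is "scene" or "side" or "wrist"; returns the picture (420x560x3 uint8, red, green, blue); there is no depth.
- imaging.camera_model(name): a dict with "fovy" (degrees; the focal length in pixels is half the picture's height over the tangent of half this angle, whatever the lens; pixels are square), "cx", "cy" (the principal point, pixels), "eye" and "rotation" of the camera in the world. Camera axes: x right, y up, looking along -z (the intrinsics and any distortion apply to the point x, -y, -z); pixel columns grow to the right and rows downward; lengths in m; the calibration is good to about 2 mm. A picture is of the moment at which its call begins: read the wrist's pose just before it. camera_model takes no time and is no camera call; for the wrist camera it gives the pose at the moment of the call.
- order.job_done(): hands the job in, once; it reports no verdict.
The state is a dict: "clock": time; "joint_pos": joint angles; "joint_vel": joint speeds; "tau": joint torques, N m; "eef_pos": TCP position; "tool_rot": TCP orientation; "ft_force": force on the tool from outside, world axes, zero at the start; "ft_torque": the same for the moment, N m; "grip_width": finger opening in m.
Only numpy, scipy, OpenCV 4.12 (cv2) and the standard library are available. Lean on these libraries where they do the work, as an engineer would, in place of code of your own. Each camera call takes 0.05 s, during which the arm holds its last target.

TASK

On the clamping fixture, press the clip's long orange pad down with one fingertip and keep it down while the other fingertip pushes the carrier with the green board along the deck, under the raised jaw, fully home against the black end stop. Then let the clip come up, so that its jaw clamps the carrier, and move clear. Do not pinch or lift the carrier, do not let the clip go before the carrier is home, and leave everything else on the bench alone.

Things in the scene. Friction and masses are not known exactly. Their poses are not given: they have to be found in the camera images.
- fixture: Fixed clamping fixture, dark steel base 190 x 180 x 12 mm; origin at the centre of its underside on the bench, +x = direction in which the carrier is pushed, +y = left of it. A blue deck, top 30 mm above the bench, runs along x (-80 to 95 mm), with a channel 59 mm wide (y -34.5 to 24.5) between grey guides (right one 8 mm above the deck, left 5 mm), open at its -x end
- stop (a point): Middle of the black end stop's face at deck height: fixture x = 80, y = -5, z = 30 mm; the stop is 12 mm high above the deck. Home: the carrier's front face against it, so that the carrier's origin is at fixture x = 50 mm
- clip (a joint): Turn of the spring clip (a rocker hinged along fixture x at y 35, z 34 mm), rad: 0 at rest, grows as the orange pad is pressed down, hard limit 0.42. It springs back; about 4 N at mid-pad starts it, 9 N holds it at the limit. At 0 the jaw blocks the 10 mm carrier, near 0.12 it rests on the carrier's top, above 0.20 the carrier passes freely; 0.30 is a good opening
- jaw (a point): Middle of the underside of the clip's yellow jaw (moves with the clip), which reaches over the channel's left edge; the jaw is 24 mm long (fixture x = 52 to 76) and 8 mm wide (y about 5 to 13 mm). At rest this underside is 7 mm above the deck; pressing the pad raises it by 26 mm per rad
- press_pad (a point): Centre of the orange pad's top (moves with the clip), near fixture x -19, y 63 mm. Pad 94 mm long (fixture x -66 to 28), 34 mm wide (12 to 46 mm from the hinge line). At rest it slopes up outward and this point is 43 mm above the bench; at 0.30 rad it is level, 34 mm up (4 mm over the deck), so both fingertips stand at one height; at the limit 30.5 mm. A tip may slide along it
- carrier: Board carrier: aluminium plate 60 (x) x 56 (y) x 10 mm, green circuit board on top; loose, 0.16 to 0.28 kg. Lies flat on the deck in the channel, 34 to 54 mm short of home, clear of the jaw. Origin at the centre of its underside, axes as the fixture's. Push on its rear (-x) face, which in this range is level with the pad, so one tip can press while the other pushes
- standoff: loose brass cylinder, 18 mm across, 24 mm high, standing on the fixture's low right-hand ledge (top of the ledge 12 mm above the bench). Bystander; origin at its underside
- spare: loose: a second board carrier, same size as the first but with a BLUE circuit board, lying on the bench. Bystander; origin at centre of its underside
- flux: small clear bottle with red cap, 34 mm across, 75 mm high, standing. Bystander; origin at its underside
- solder: steel-grey spool, 56 mm across, 32 mm high, standing flat. Bystander; origin at its underside
- driver: red-handled screwdriver 160 mm long lying on the bench. Bystander
- screw_jar: small amber jar with black lid, 32 mm across, 40 mm high, standing on the bench just right of the fixture. Bystander; origin at its underside
- heatsink: dark finned heat sink, 24 x 40 x 22 mm, on the bench just beyond the fixture's stop end. Bystander; origin at its underside
- pot: white ceramic cup, 60 mm across, 50 mm high. Bystander; origin at its underside
Mind the look-alikes: they are no part of the job. Leave any purple look-alike of the carrier alone.

How it is judged:
By the outcome, as a careful person would: the job done as asked, in the order asked, and still so for the second after the job is handed in, with the robot touching nothing.
It also fails if it takes over 35 s, if anything falls off the work surface, if the arm or the gripper's body presses on something with over 40 N, if the wrist force passes 120 N, or if a joint passes its speed limit or range.

## Working session

There is one attempt and no reset: what is moved stays moved. The work goes in short steps, Python scripts to look and compute and a tool call to move; the robot and the scene stay as the last step left them, time stands still between calls to the robot, and variables do not carry over. Pictures are saved under pics/ and viewed, and the job is handed in when it is done.

Besides the shell and the picture viewer there is one more tool, called as name(argument=value, ...), one argument or row to a line, values as JSON. carry_out: Moves the arm, as the interface text tells. Its arguments: {"type":"object","properties":{"moves":{"type":"array","items":{"type":"array","items":{"type":"number","minimum":-1,"maximum":1}}}},"required":["moves"]}

```bash
mkdir -p pics; ls
python3 - <<'E'
from workcell import bot, imaging
import cv2,json
print(bot.get_obs())
for n in ["scene","side","wrist"]:
    print(n,imaging.camera_model(n))
    im=imaging.camera(n); cv2.imwrite(f"pics/{n}0.png",im[:,:,::-1])
E
```

```text
pics
{'clock': 0.0, 'joint_pos': array([ 1.20201748e+00,  2.41411966e-01,  3.74840392e-03,  1.33520322e+00,
       -2.02478993e-06,  1.57079315e+00]), 'joint_vel': array([-0.0006677 ,  0.00078119,  0.00010295,  0.00071501, -0.00071086,
        0.00246846]), 'tau': array([ 1.05130501e-03, -3.72316575e+01,  2.52407759e+01,  1.69190986e-02,
        8.79575009e-05, -2.86664580e-06]), 'eef_pos': array([0.18003332, 0.4658521 , 0.25542264]), 'tool_rot': array([ 8.24764277e-01,  5.65475743e-01, -8.53247931e-04,  5.86228247e-04]), 'ft_force': array([-0.36744931,  1.24526841, -0.99831796]), 'ft_torque': array([-0.02443165,  0.02854678, -0.00843818]), 'grip_width': 0.08553950397931795}
scene {'fovy': 54.81391615071735, 'cx': 278.2697789614916, 'cy': 215.532766168188, 'eye': array([ 1.24729253, -0.18499089,  0.62053028]), 'rotation': array([0.33694759, 0.2674858 , 0.54824488, 0.71717865])}
side {'fovy': 49.601871764462075, 'cx': 278.68345359862116, 'cy': 208.42764792336928, 'eye': array([ 0.26191241, -0.81559815,  0.90234586]), 'rotation': array([ 0.38935826, -0.07491834, -0.15602118,  0.90467938])}
wrist {'fovy': 68.83174658322572, 'cx': 280.46274374495295, 'cy': 215.3043325004632, 'eye': array([0.10249897, 0.49595046, 0.37311906]), 'rotation': array([-0.13570038, -0.09274251,  0.5580912 ,  0.81333784])}
```

View pics/scene0.png

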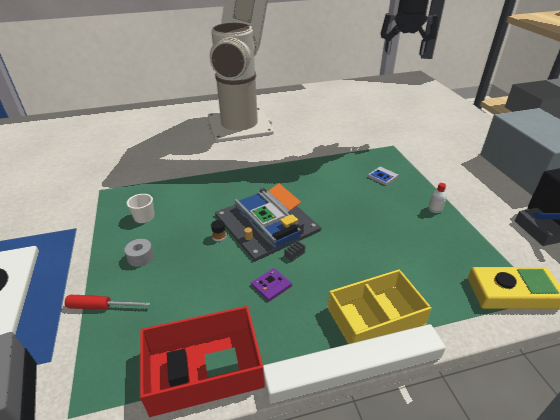

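View pics/side0.png

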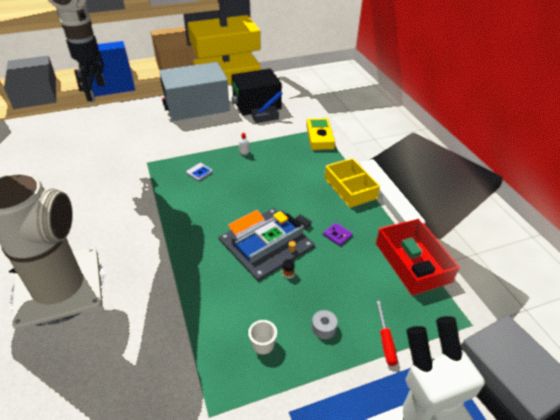

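View pics/wrist0.png

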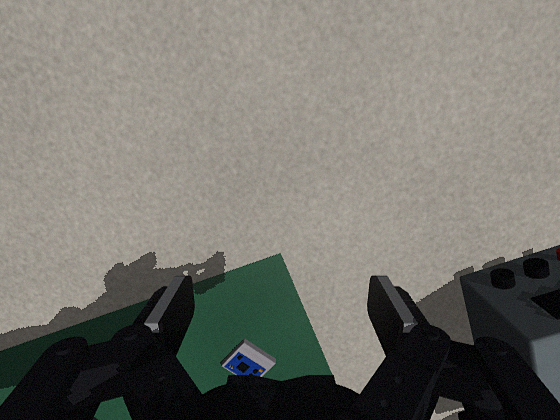

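```bash
cat > h.py <<'E'
import numpy as np, cv2
from scipy.spatial.transform import Rotation as R
def ray(m,u,v):
    f=210/np.tan(np.radians(m["fovy"]/2))
    d=np.array([(u-m["cx"])/f,-(v-m["cy"])/f,-1.])
    return np.array(m["eye"]),R.from_quat(m["rotation"]).apply(d)
def onz(m,u,v,z):
    e,d=ray(m,u,v); return e+d*(z-e[2])/d[2]
def proj(m,p):
    f=210/np.tan(np.radians(m["fovy"]/2))
    c=R.from_quat(m["rotation"]).inv().apply(np.array(p)-m["eye"])
    return m["cx"]+f*c[...,0]/-c[...,2], m["cy"]-f*c[...,1]/-c[...,2]
E
python3 - <<'E'
from h import *
from workcell import imaging
for n,(u,v) in dict(scene=(268,222),side=(267,243)).items():
    m=imaging.camera_model(n); print(n,onz(m,u,v,0.02))
a=cv2.imread("pics/scene0.png")[175:275,200:340]; cv2.imwrite("pics/sc.png",cv2.resize(a,None,fx=5.5,fy=5.5,interpolation=cv2.INTER_CUBIC))
a=cv2.imread("pics/side0.png")[195:295,205:345]; cv2.imwrite("pics/si.png",cv2.resize(a,None,fx=5.5,fy=5.5,interpolation=cv2.INTER_CUBIC))
E
```

```text
scene [ 0.54566216 -0.03272058  0.02      ]
side [ 0.51882349 -0.05316238  0.02      ]
```

View pics/sc.png

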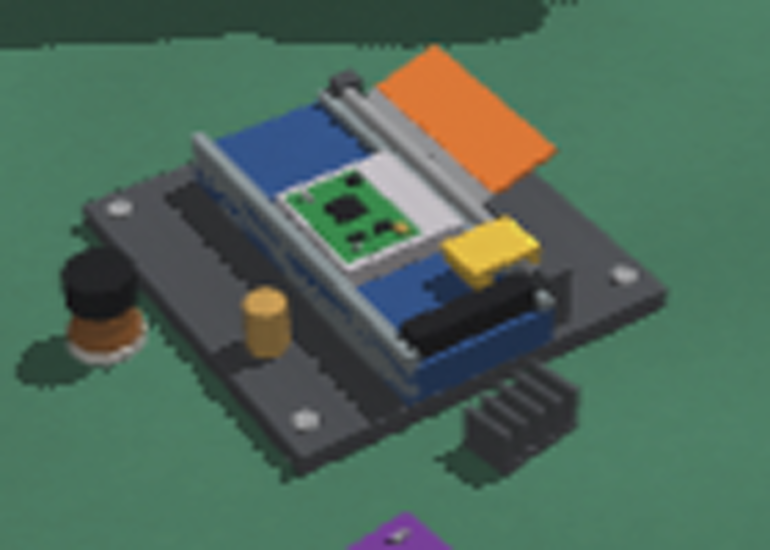

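View pics/si.png

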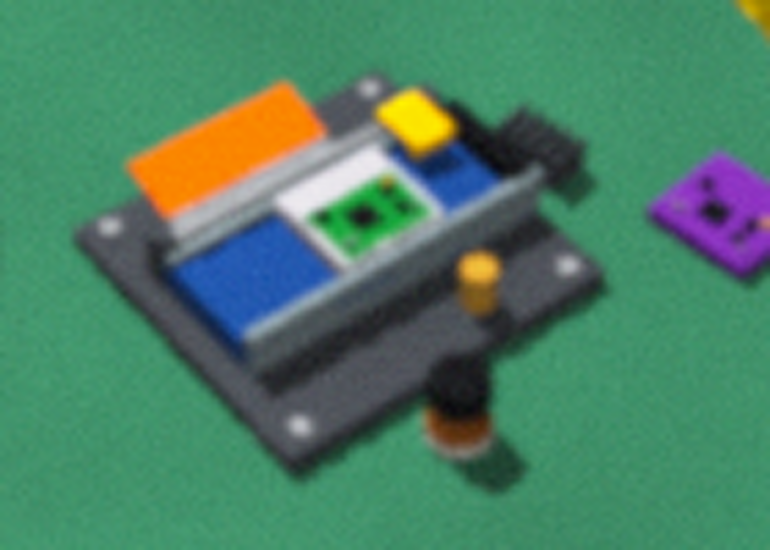

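Run:
```python
from h import *
from workcell import imaging
S=dict(scene=[(120,208,200,175),(305,420,200,175),(625,274,200,175)],side=[(300,427,205,195),(568,265,205,195),(370,88,205,195),(110,226,205,195)])
for n,l in S.items():
    m=imaging.camera_model(n); 
    P=np.array([onz(m,(u+.5)/5.5-.5+a,(v+.5)/5.5-.5+b,.013)[:2] for u,v,a,b in l]); print(n,P)
    print(np.linalg.norm(np.diff(P,axis=0),axis=1), np.degrees(np.arctan2(*(P[1]-P[0])[::-1])), (P[0]+P[2])/2)
```

```text
scene [[ 0.47185947 -0.13064816]
 [ 0.62420748 -0.08077441]
 [ 0.57443407  0.06781066]]
[0.1603038  0.15670008] 18.126748969342646 [ 0.52314677 -0.03141875]
side [[ 0.47080787 -0.13335247]
 [ 0.62319949 -0.08185902]
 [ 0.57400851  0.06586051]
 [ 0.42219349  0.01520802]]
[0.1608564  0.15569462 0.1600421 ] 18.670217995382686 [ 0.52240819 -0.03374598]
```

carry_out(
  moves=[
    [-0.7,1,0,-0.438,0.2],
    [-0.7,1,0,-0.438,0.2],
    [-0.7,1,0,-0.438,0.2],
    [-0.7,1,0,-0.438,0.2],
    [-0.7,1,0,-0.438,0.2],
    [-0.7,1,0,-0.438,0.2],
  ],
)

```text
clock: 0.75
eef_pos: [0.2484, 0.3646, 0.2562]
tool_rot: [0.586, 0.81, -0.0, -0.0]
ft_force: [1.0, 0.4, 0.2]
grip_width: 0.0511
```

carry_out(
  moves=[
    [-0.4,0,0,0,0.2],
    [-0.8,0,0,0,0.2],
    [-1,0,0,0,0.2],
  ],
)

```text
clock: 1.05
eef_pos: [0.2795, 0.2681, 0.256]
tool_rot: [0.587, 0.81, -0.001, 0.0]
ft_force: [0.2, 0.5, 0.1]
grip_width: 0.0514
```

carry_out(
  moves=[
    [-0.5,0,0,0,0.2],
    [-1,0,0,0,0.2],
  ],
)

```text
clock: 1.25
eef_pos: [0.3111, 0.1743, 0.2562]
tool_rot: [0.586, 0.811, 0.0, 0.0]
ft_force: [-0.4, -0.1, 1.0]
grip_width: 0.0512
```

carry_out(
  moves=[
    [-0.5,0,0,0,0.2],
    [-1,0,0,0,0.2],
  ],
)

```text
clock: 1.45
eef_pos: [0.3425, 0.0787, 0.2564]
tool_rot: [0.586, 0.81, 0.0, 0.0]
ft_force: [1.1, 0.8, 0.0]
grip_width: 0.0515
```

carry_out(
  moves=[
    [-0.5,0,0,0,0.2],
    [-1,0,0,0,0.2],
    [-1,0,0,0,0.2],
    [-1,0,0,0,0.2],
  ],
)

```text
clock: 1.85
eef_pos: [0.3737, -0.0159, 0.256]
tool_rot: [0.588, 0.809, -0.0, -0.001]
ft_force: [-0.0, -0.4, -0.2]
grip_width: 0.0517
```

Run:
```python
from h import *
from workcell import imaging,bot
print(bot.get_obs()["joint_pos"])
m=imaging.camera_model("wrist");print(m,bot.get_obs()["eef_pos"])
im=imaging.camera("wrist"); cv2.imwrite("pics/w1.png",im[:,:,::-1])
```

```text
[-4.27630022e-02 -9.18979306e-03 -2.82802731e-01  1.29819129e+00
  3.79800572e-04 -3.55960722e-01]
{'fovy': 68.83174658322572, 'cx': 280.46274374495295, 'cy': 215.3043325004632, 'eye': array([ 0.29467804, -0.04177259,  0.37370394]), 'rotation': array([-0.09616092, -0.13315434,  0.79790772,  0.57997092])} [ 0.37374825 -0.01588648  0.25602092]
```

View pics/w1.png

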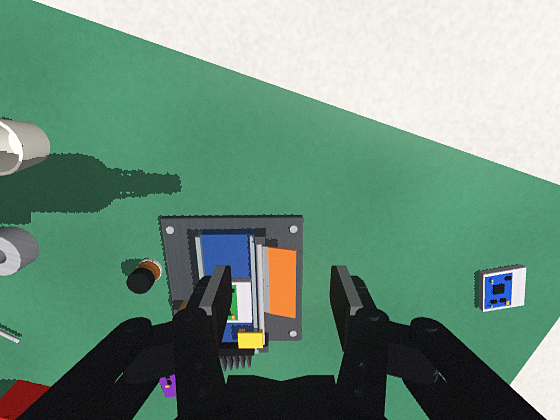

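carry_out(
  moves=[
    [-0.2,0.5,0,0,0.2],
    [-0.4,1,0,0,0.2],
    [-0.4,1,0,0,0.2],
    [-0.4,1,0,0,0.2],
    [-0.4,1,0,0,0.2],
  ],
)

```text
clock: 2.4
eef_pos: [0.48, -0.0197, 0.256]
tool_rot: [0.585, 0.811, -0.001, -0.001]
ft_force: [0.0, 0.3, -0.7]
grip_width: 0.0515
```

Run:
```python
from h import *
from workcell import imaging,bot
import pickle
m=imaging.camera_model("wrist");print(m,bot.get_obs()["eef_pos"])
pickle.dump(m,open("m2.pkl","wb"))
im=imaging.camera("wrist"); cv2.imwrite("pics/w2.png",im[:,:,::-1])
```

```text
{'fovy': 68.83174658322572, 'cx': 280.46274374495295, 'cy': 215.3043325004632, 'eye': array([ 0.40128318, -0.0462547 ,  0.37378358]), 'rotation': array([-0.09522   , -0.13313762,  0.80043279,  0.57664102])} [ 0.48001182 -0.01971579  0.25601909]
```

View pics/w2.png

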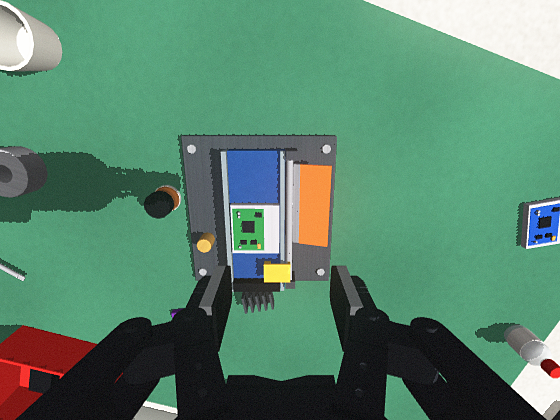

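Run:
```python
from h import *
import pickle
m=pickle.load(open("m2.pkl","rb"))
im=cv2.imread("pics/w2.png")
c=im[125:325,165:355]; cv2.imwrite("pics/w2c.png",cv2.resize(c,None,fx=3,fy=3,interpolation=cv2.INTER_CUBIC))
def cen(mask):
    n,l,s,ct=cv2.connectedComponentsWithStats(mask.astype(np.uint8));return [(s[i],ct[i]) for i in range(1,n) if s[i][4]>15]
# screws
b=im.astype(int)
P=[]
for u,v in [(191,149),(326,149),(320,272),(203,272)]:
    w=b[v-7:v+8,u-7:u+8].min(2); mk=w>130; ys,xs=np.nonzero(mk); U,V=u-7+xs.mean(),v-7+ys.mean(); p=onz(m,U,V,.0135); P.append(p[:2]); print(round(U,1),round(V,1),p,mk.sum())
P=np.array(P); print("c",P.mean(0)); 
for i,j in [(0,3),(1,2),(0,1),(3,2)]:
    d=P[j]-P[i]; print(i,j,np.linalg.norm(d),np.degrees(np.arctan2(d[1],d[0])))
hsv=cv2.cvtColor(im,cv2.COLOR_BGR2HSV)
mk=cv2.inRange(hsv,(5,150,120),(18,255,255)); mk[:, :285]=0
for s,ct in cen(mk): print("orange",s,ct)
cs,_=cv2.findContours(mk,cv2.RETR_EXTERNAL,cv2.CHAIN_APPROX_NONE); k=max(cs,key=cv2.contourArea); print(cv2.boxPoints(cv2.minAreaRect(k)))
```

```text
191.1 148.7 [ 0.47330573 -0.13068402  0.0135    ] 64
326.1 148.7 [0.42390899 0.01737969 0.0135    ] 65
320.5 271.7 [0.57590492 0.0683831  0.0135    ] 44
202.4 271.8 [ 0.6254653  -0.07999132  0.0135    ] 43
c [ 0.52464623 -0.03122814]
0 3 0.1603816875571562 18.42574398777049
1 2 0.16032501657212983 18.54957729465279
0 1 0.15608619626908055 108.44963237046699
3 2 0.1564327403883676 108.47047318184636
orange [ 299  164   33   83 2425] [314.24618557 203.95958763]
[[296.1584  244.67424]
 [300.01587 163.66743]
 [331.23083 165.15385]
 [327.37335 246.16066]]
```

View pics/w2c.png

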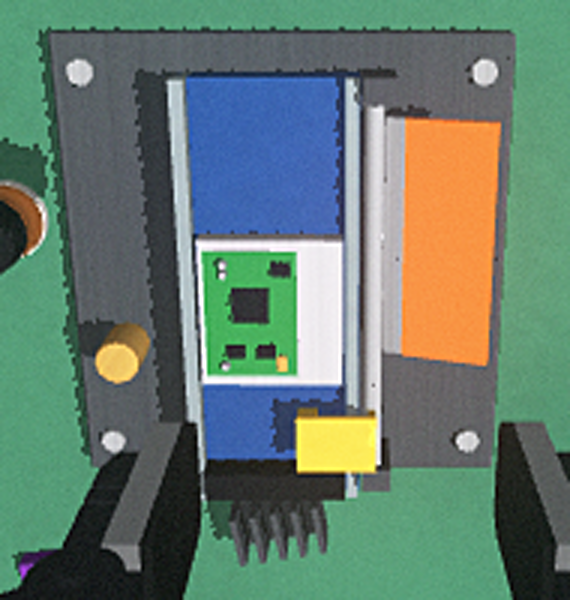

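```bash
cat >> h.py <<'E'
C=np.array([0.5246,-0.0312]);YAW=np.radians(18.47)
def tofix(p):
    d=np.array(p)[:2]-C;c,s=np.cos(YAW),np.sin(YAW);return np.array([c*d[0]+s*d[1],-s*d[0]+c*d[1]])*1000
E
python3 - <<'E'
from h import *
import pickle
m=pickle.load(open("m2.pkl","rb"))
def f(n,u,v,z): print(n,tofix(onz(m,(u+.5)/3-.5+165,(v+.5)/3-.5+125,z)).round(1))
f("rear L",198,239,.04);f("rear R",342,240,.04);f("front L",206,385,.04);f("front R",342,387,.04)
f("deck rear",265,75,.03);f("deck/guide Rgt rear",187,90,.038);f("left guide inner",345,90,.035)
f("stop face",250,460,.042)
f("jaw",297,472,.047);f("jaw",375,472,.047);f("jaw",375,415,.05)
f("pad",501,122,.048);f("pad",489,366,.048);f("pad",405,117,.038);f("pad",402,355,.038)
f("standoff",122,362,.036)
im=cv2.imread("pics/w2.png")
print(im[195:262,262].tolist()[::1][:20])
from workcell import bot
print(tofix(bot.get_obs()["eef_pos"]))
E
```

```text
rear L [-21.  -31.4]
rear R [-20.6  23.1]
front L [ 40.  -31.4]
front R [40.9 23. ]
deck rear [-81.   -5.2]
deck/guide Rgt rear [-76.6 -32.8]
left guide inner [-76.2  24.3]
stop face [ 72.9 -14.7]
jaw [75.5  4.7]
jaw [75.5 36.4]
jaw [48.2 36. ]
pad [-66.7  79.6]
pad [28.  80.1]
pad [-66.9  46.2]
pad [27.8 46.9]
standoff [ 31.7 -65.3]
[[177, 101, 65], [181, 107, 72], [175, 98, 62], [181, 111, 74], [177, 102, 66], [179, 103, 68], [180, 102, 64], [174, 103, 69], [85, 92, 103], [114, 111, 116], [198, 192, 195], [248, 244, 247], [243, 236, 243], [244, 232, 244], [75, 175, 50], [87, 180, 65], [87, 177, 67], [88, 183, 67], [96, 191, 73], [96, 194, 73]]
[-38.90491466  24.77396436]
```

carry_out(
  moves=[
    [0.03,-0.07,0.3,0,0.2],
    [0.03,-0.07,0.6,0,0.2],
    [0.03,-0.07,1,0,0.2],
    [0.03,-0.07,1,0,0.2],
  ],
)

```text
clock: 2.85
eef_pos: [0.4683, -0.02, 0.1526]
tool_rot: [0.586, 0.811, -0.003, -0.004]
ft_force: [-0.2, 0.4, -0.1]
grip_width: 0.0514
```

carry_out(
  moves=[
    [0,0,0.2,0,0.2],
    [0,0,0.4,0,0.2],
    [0,0,0.6,0,0.2],
    [0,0,0.68,0,0.2],
    [0,0,0.7,0,0.2],
    [0,0,0.7,0,0.2],
  ],
)

```text
clock: 3.45
eef_pos: [0.4743, -0.0206, 0.0876]
tool_rot: [0.586, 0.811, 0.0, 0.001]
ft_force: [0.0, -0.3, 0.7]
grip_width: 0.0514
```

Run:
```python
from h import *
from workcell import imaging,bot
o=bot.get_obs();print(tofix(o["eef_pos"]),o["eef_pos"],o["ft_force"],2*np.degrees(np.arctan2(o["tool_rot"][1],o["tool_rot"][0])))
a=imaging.camera("scene")[:,:,::-1];b=imaging.camera("side")[:,:,::-1];w=imaging.camera("wrist")[:,:,::-1]
cv2.imwrite("pics/w3.png",w)
R2=lambda x:cv2.resize(x,(400,400),interpolation=cv2.INTER_CUBIC)
cv2.imwrite("pics/ss3.png",np.hstack([R2(a[150:270,210:330]),R2(b[165:285,205:325])]))
```

```text
[-44.33273582  25.95331517] [ 0.47432864 -0.02062852  0.08760534] [ 0.04470838 -0.26487709  0.68714771] 108.29627835901158
```

View pics/ss3.png

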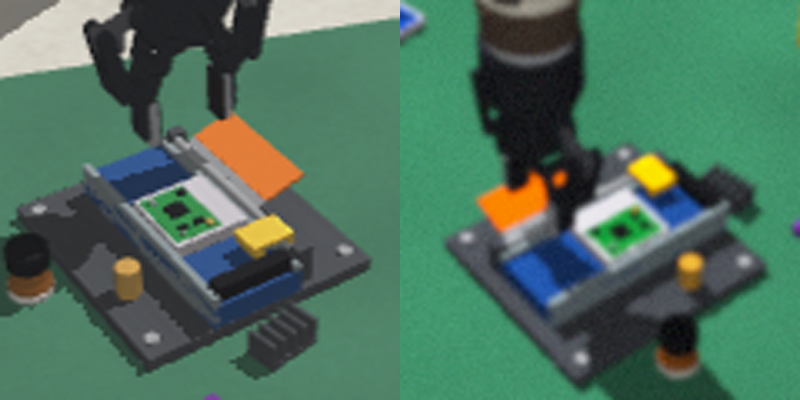

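View pics/w3.png

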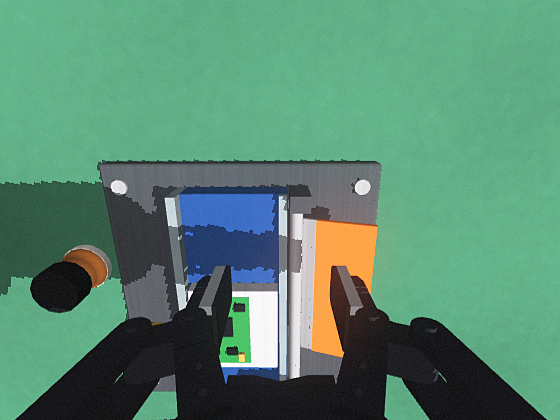

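Run:
```python
from h import *
from workcell import imaging
m=imaging.camera_model("scene")
for u,v in [(147,138),(220,115)]:
    U,V=(u+.5)/3.333-.5+210,(v+.5)/3.333-.5+150
    for z in [.05,.055,.06,.065,.07]: print(z,tofix(onz(m,U,V,z)).round(1))
p=imaging.camera_model("wrist")
for z in [.05,.06,.07,.08]:
  print(z,[tofix(onz(p,u,v,z)).round(1).tolist() for u,v in [(225,266),(337,266)]])
```

```text
0.05 [-67.9   7.2]
0.055 [-61.7   3.8]
0.06 [-55.5   0.5]
0.065 [-49.3  -2.9]
0.07 [-43.2  -6.2]
0.05 [-62.4  66.8]
0.055 [-56.3  63. ]
0.06 [-50.2  59.1]
0.065 [-44.1  55.2]
0.07 [-37.9  51.4]
0.05 [[-43.7, -5.8], [-43.5, 57.7]]
0.06 [[-49.1, -3.8], [-49.0, 55.7]]
0.07 [[-54.5, -1.7], [-54.4, 53.6]]
0.08 [[-59.9, 0.3], [-59.8, 51.6]]
```

carry_out(
  moves=[
    [0.02,0,0.05,0,0.2],
    [0.02,0,0.1,0,0.2],
    [0.02,0,0.15,0,0.2],
    [0.02,0,0.15,0,0.2],
    [0.02,0,0.15,0,0.2],
  ],
)

```text
clock: 4.1
eef_pos: [0.4728, -0.0188, 0.0709]
tool_rot: [0.586, 0.81, -0.0, -0.0]
ft_force: [0.2, -0.6, -0.0]
grip_width: 0.0513
```

carry_out(
  moves=[
    [0,0,0.02,0,0.2],
    [0,0,0.04,0,0.2],
    [0,0,0.04,0,0.2],
  ],
)

```text
clock: 4.4
eef_pos: [0.4729, -0.0188, 0.0671]
tool_rot: [0.586, 0.81, -0.0, -0.0]
ft_force: [-0.4, -0.1, -0.0]
grip_width: 0.0513
```

carry_out(
  moves=[
    [0,0,0.02,0,0.2],
    [0,0,0.04,0,0.2],
    [0,0,0.04,0,0.2],
  ],
)

```text
clock: 4.7
eef_pos: [0.4733, -0.0188, 0.0634]
tool_rot: [0.586, 0.81, 0.0, 0.0]
ft_force: [-0.6, -0.3, 2.5]
grip_width: 0.0513
```

carry_out(
  moves=[
    [0,0,0.02,0,0.2],
    [0,0,0.04,0,0.2],
    [0,0,0.04,0,0.2],
  ],
)

```text
clock: 5.0
eef_pos: [0.473, -0.0181, 0.0596]
tool_rot: [0.586, 0.811, 0.001, -0.0]
ft_force: [-2.2, 1.9, 5.9]
grip_width: 0.0515
```

carry_out(
  moves=[
    [0,0,0.02,0,0.2],
    [0,0,0.04,0,0.2],
    [0,0,0.04,0,0.2],
    [0,0,0.04,0,0.2],
  ],
)

```text
clock: 5.4
eef_pos: [0.4729, -0.0178, 0.0559]
tool_rot: [0.585, 0.811, 0.001, -0.001]
ft_force: [-3.1, 2.5, 8.5]
grip_width: 0.0512
```

Run:
```python
from h import *
from workcell import imaging,bot
o=bot.get_obs();print(tofix(o["eef_pos"]),o["eef_pos"],o["ft_force"],o["ft_torque"])
a=imaging.camera("scene")[:,:,::-1];w=imaging.camera("wrist")[:,:,::-1]
cv2.imwrite("pics/w4.png",w)
cv2.imwrite("pics/s4.png",cv2.resize(a[160:270,210:330],None,fx=5,fy=5,interpolation=cv2.INTER_CUBIC))
```

```text
[-44.79992318  29.11782001] [ 0.47288298 -0.01777503  0.05592812] [-3.05416967  2.49996747  8.4739756 ] [ 0.84502393  0.67180951 -0.00517466]
```

View pics/s4.png

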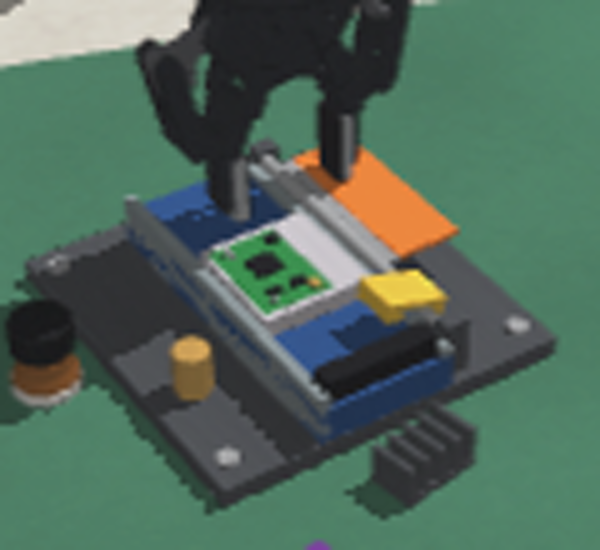

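View pics/w4.png

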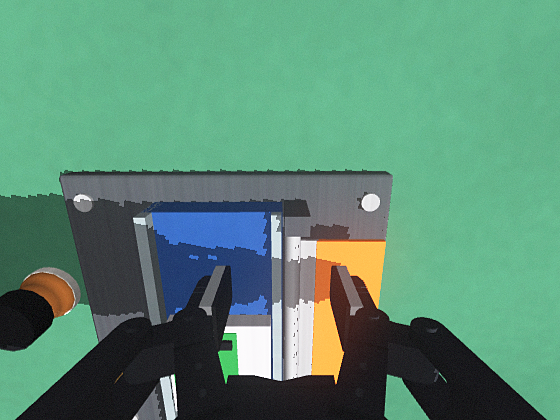

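carry_out(
  moves=[
    [0,0,0.02,0,0.2],
    [0,0,0.02,0,0.2],
    [0,0.03,0.02,0,0.2],
    [0,0.06,0.02,0,0.2],
    [0,0.09,0.02,0,0.2],
    [0,0.12,0.02,0,0.2],
    [0,0.15,0.02,0,0.2],
    [0,0.18,0.02,0,0.2],
    [0,0.2,0.02,0,0.2],
    [0,0.2,0.02,0,0.2],
  ],
)

```text
clock: 6.5
eef_pos: [0.4883, -0.0129, 0.0532]
tool_rot: [0.586, 0.811, -0.003, -0.003]
ft_force: [-9.3, -1.7, 11.9]
grip_width: 0.051
```

Run:
```python
from h import *
from workcell import imaging,bot
o=bot.get_obs();print(tofix(o["eef_pos"]),o["eef_pos"],o["ft_force"],o["ft_torque"])
a=imaging.camera("scene")[:,:,::-1]
cv2.imwrite("pics/s5.png",cv2.resize(a[160:270,210:330],None,fx=5,fy=5,interpolation=cv2.INTER_CUBIC))
```

```text
[-28.65551476  28.83617857] [ 0.48828501 -0.01292748  0.05324997] [-9.34374766 -1.72135255 11.89137393] [-0.09905164  2.10340549  0.23859678]
```

View pics/s5.png

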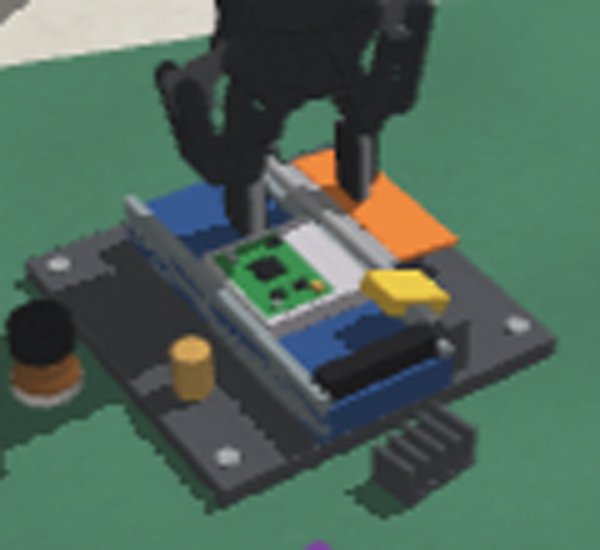

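carry_out(
  moves=[
    [0,0.03,0,0,0.2],
    [0,0.06,0,0,0.2],
    [0,0.09,0,0,0.2],
    [0,0.12,0,0,0.2],
    [0,0.15,0,0,0.2],
    [0,0.18,0,0,0.2],
    [0,0.2,0,0,0.2],
    [0,0.2,0,0,0.2],
  ],
)

```text
clock: 7.35
eef_pos: [0.5072, -0.0066, 0.0532]
tool_rot: [0.586, 0.811, -0.003, -0.003]
ft_force: [-9.5, -1.8, 13.0]
grip_width: 0.0513
```

Run:
```python
from h import *
from workcell import imaging,bot
o=bot.get_obs();print(tofix(o["eef_pos"]),o["eef_pos"],o["ft_force"],o["ft_torque"])
a=imaging.camera("scene")[:,:,::-1]
cv2.imwrite("pics/s6.png",cv2.resize(a[160:270,210:330],None,fx=5,fy=5,interpolation=cv2.INTER_CUBIC))
```

```text
[-8.71525218 28.85096715] [ 0.50719345 -0.00659622  0.05319541] [-9.52612813 -1.82773794 12.95058961] [0.02860575 2.14858338 0.24802594]
```

View pics/s6.png

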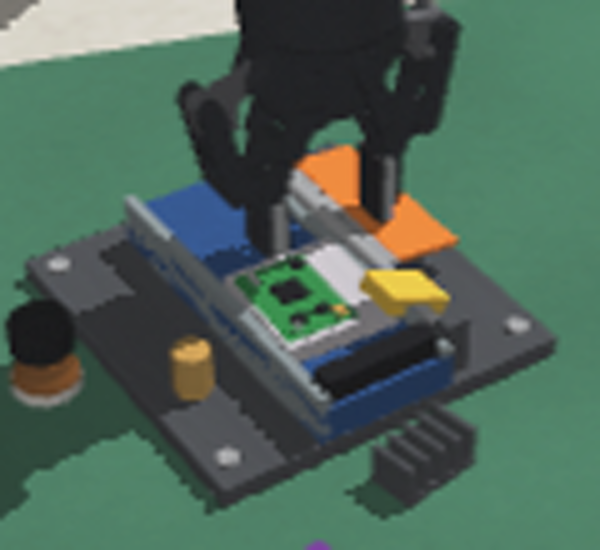

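carry_out(
  moves=[
    [0,0.03,0,0,0.2],
    [0,0.06,0,0,0.2],
    [0,0.09,0,0,0.2],
    [0,0.12,0,0,0.2],
    [0,0.14,0,0,0.2],
    [0,0.14,0,0,0.2],
  ],
)

```text
clock: 8.0
eef_pos: [0.5208, -0.0021, 0.0533]
tool_rot: [0.586, 0.811, -0.002, -0.003]
ft_force: [-9.2, -1.5, 12.4]
grip_width: 0.0512
```

carry_out(
  moves=[
    [0,0.02,0,0,0.2],
    [0,0.03,0,0,0.2],
    [0,0.03,0,0,0.2],
  ],
)

```text
clock: 8.3
eef_pos: [0.5227, -0.0015, 0.0532]
tool_rot: [0.586, 0.811, -0.003, -0.003]
ft_force: [-11.6, -2.5, 13.2]
grip_width: 0.0511
```

Run:
```python
from h import *
from workcell import imaging,bot
o=bot.get_obs();print(tofix(o["eef_pos"]),o["eef_pos"],o["ft_force"],o["ft_torque"])
a=imaging.camera("scene")[:,:,::-1]
cv2.imwrite("pics/s7.png",cv2.resize(a[160:270,210:330],None,fx=5,fy=5,interpolation=cv2.INTER_CUBIC))
```

```text
[ 7.58656408 28.78831907] [ 0.52267541 -0.00149109  0.05315759] [-11.58148206  -2.49779222  13.20986387] [-0.19647221  2.42524312  0.21798941]
```

View pics/s7.png

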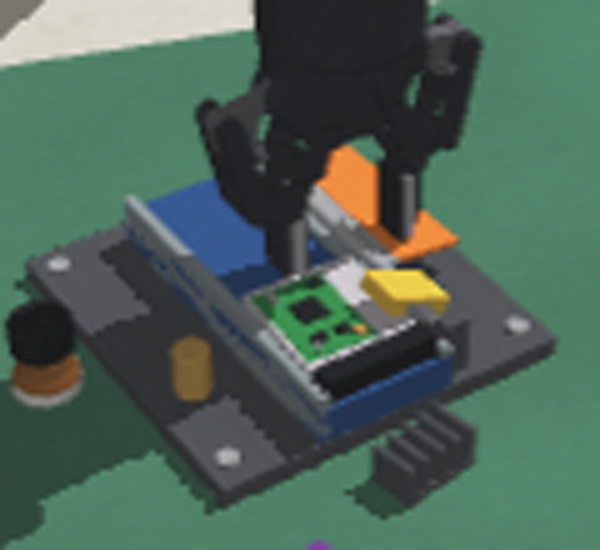

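carry_out(
  moves=[
    [0,0.02,0,0,0.2],
    [0,0.03,0,0,0.2],
    [0,0.03,0,0,0.2],
  ],
)

```text
clock: 8.65
eef_pos: [0.523, -0.0014, 0.053]
tool_rot: [0.586, 0.81, -0.005, -0.005]
ft_force: [-17.1, -4.8, 18.0]
grip_width: 0.051
```

carry_out(
  moves=[
    [0,0.02,0,0,0.2],
    [0,0.03,0,0,0.2],
    [0,0.03,0,0,0.2],
    [0,0.03,0,0,0.2],
  ],
)

```text
clock: 9.05
eef_pos: [0.5233, -0.0013, 0.0529]
tool_rot: [0.587, 0.81, -0.007, -0.006]
ft_force: [-21.2, -6.1, 23.6]
grip_width: 0.0513
```

Run:
```python
from h import *
from workcell import imaging,bot
o=bot.get_obs();print(tofix(o["eef_pos"]),o["eef_pos"],o["ft_force"],o["ft_torque"])
a=imaging.camera("scene")[:,:,::-1];b=imaging.camera("side")[:,:,::-1]
R2=lambda x:cv2.resize(x,(400,400),interpolation=cv2.INTER_CUBIC)
cv2.imwrite("pics/ss8.png",np.hstack([R2(a[195:265,240:310]),R2(b[205:275,240:310])]))
```

```text
[ 8.25672086 28.76809636] [ 0.52331745 -0.00129796  0.05292034] [-21.18721898  -6.13567314  23.59950913] [-1.14023887  4.67458502 -0.13601744]
```

View pics/ss8.png

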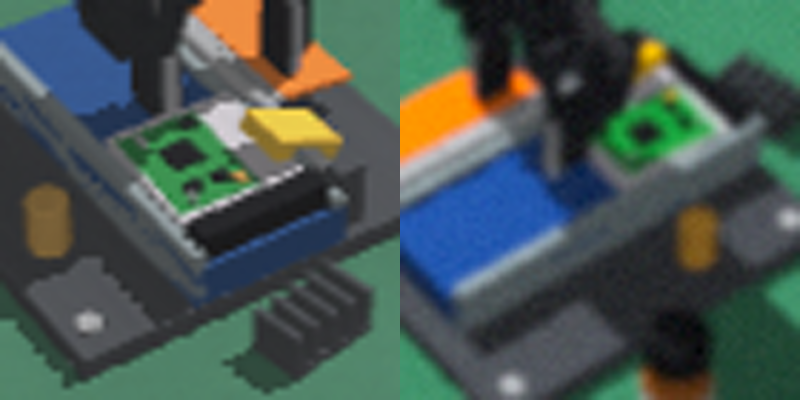

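carry_out(
  moves=[
    [0,-0.03,0,0,0.2],
    [0,-0.06,0,0,0.2],
    [0,-0.09,0,0,0.2],
    [0,-0.12,0,0,0.2],
    [0,-0.15,0,0,0.2],
    [0,-0.18,0,0,0.2],
    [0,-0.2,0,0,0.2],
    [0,-0.2,0,0,0.2],
  ],
)

```text
clock: 9.95
eef_pos: [0.5188, -0.0042, 0.0562]
tool_rot: [0.586, 0.811, 0.004, 0.004]
ft_force: [3.2, 1.8, 8.8]
grip_width: 0.0513
```

Run:
```python
from h import *
from workcell import imaging,bot
o=bot.get_obs();print(tofix(o["eef_pos"]),o["eef_pos"],o["ft_force"],o["ft_torque"])
a=imaging.camera("scene")[:,:,::-1];b=imaging.camera("side")[:,:,::-1]
R2=lambda x:cv2.resize(x,(400,400),interpolation=cv2.INTER_CUBIC)
cv2.imwrite("pics/ss9.png",np.hstack([R2(a[195:265,240:310]),R2(b[205:275,240:310])]))
```

```text
[ 3.04314849 27.45961279] [ 0.51878697 -0.00419075  0.0562088 ] [3.24963117 1.78506868 8.84570189] [ 0.88955553 -0.82089176 -0.13991302]
```

View pics/ss9.png

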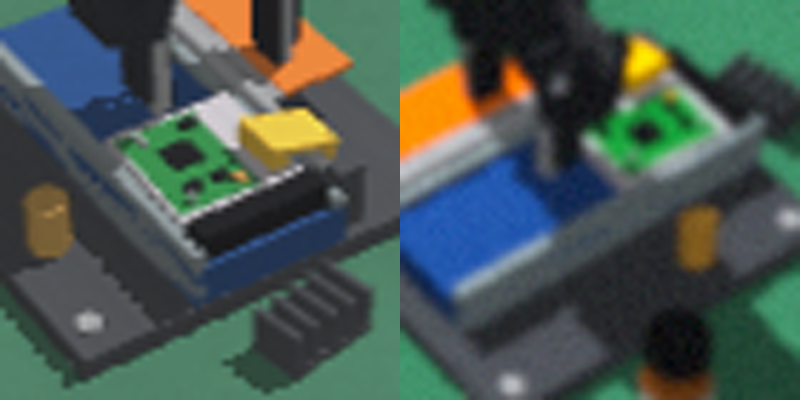

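carry_out(
  moves=[
    [0,0,-0.02,0,0.2],
    [0,0,-0.04,0,0.2],
    [0,0,-0.06,0,0.2],
    [0,0,-0.08,0,0.2],
    [0,0,-0.1,0,0.2],
    [0,0,-0.12,0,0.2],
    [0,0,-0.15,0,0.2],
    [0,0,-0.2,0,0.2],
    [0,0,-0.3,0,0.2],
    [0,0,-0.5,0,0.2],
    [0,0,-0.7,0,0.2],
    [0,0,-1,0,0.2],
    [0,0,-1,0,0.2],
  ],
)

```text
clock: 11.35
eef_pos: [0.5169, -0.0053, 0.1582]
tool_rot: [0.586, 0.81, 0.003, 0.004]
ft_force: [0.4, -0.3, -0.1]
grip_width: 0.0514
```

carry_out(
  moves=[
    [0,0,-0.5,0,0.2],
    [0,0,-1,0,0.2],
    [0,0,-1,0,0.2],
    [0,0,-1,0,0.2],
    [0,0,-1,0,0.2],
  ],
)

```text
clock: 11.85
eef_pos: [0.5131, -0.0053, 0.2522]
tool_rot: [0.586, 0.811, -0.001, -0.001]
ft_force: [-0.4, -0.4, -0.5]
grip_width: 0.0512
```

Run:
```python
from h import *
from workcell import imaging,bot
o=bot.get_obs();print(tofix(o["eef_pos"]),o["eef_pos"],o["ft_force"])
import pickle
m=imaging.camera_model("wrist");w=imaging.camera("wrist")[:,:,::-1];pickle.dump(m,open("m10.pkl","wb"));cv2.imwrite("pics/w10.png",w)
a=imaging.camera("scene")[:,:,::-1];b=imaging.camera("side")[:,:,::-1]
R2=lambda x:cv2.resize(x,(400,400),interpolation=cv2.INTER_CUBIC)
cv2.imwrite("pics/ss10.png",np.hstack([R2(a[175:275,210:310]),R2(b[195:295,220:320])]))
```

```text
[-2.69832231 28.21271916] [ 0.51310265 -0.00529538  0.25220427] [-0.35300164 -0.40241191 -0.51482804]
```

View pics/ss10.png

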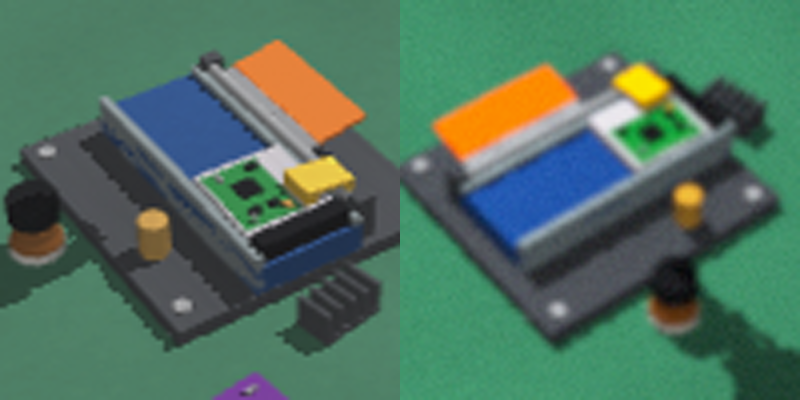

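View pics/w10.png

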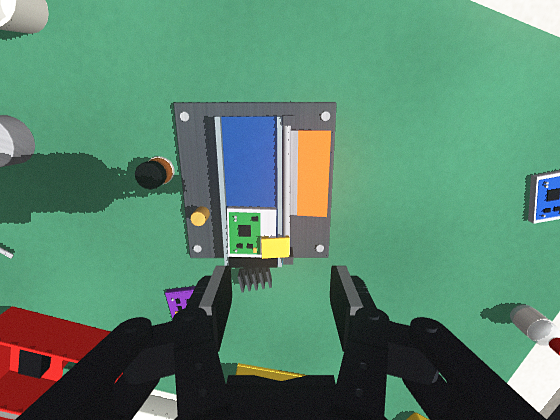

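Clip is up, its jaw on the carrier. Checking the carrier's rear edge (should be at x = 20 mm).

Run:
```python
from h import *
import pickle
m=pickle.load(open("m10.pkl","rb"));im=cv2.imread("pics/w10.png")
w=im[190:265,210:300];cv2.imwrite("pics/w10c.png",cv2.resize(w,None,fx=6,fy=6,interpolation=cv2.INTER_CUBIC))
g=im.astype(int)
for u in (235,245,255,265,272):
    col=g[195:222,u,2]; i=np.argmax(np.diff(col)); v=195+i+.5+.0
    print(u,v,col[i:i+2],tofix(onz(m,u,v,.04)).round(1))
# pad angle via pad outer corners, jaw etc.
print("deck rear",[tofix(onz(m,u,v,.03)).round(1).tolist() for u,v in[(250,115.5)]])
```

```text
235 215.5 [109 222] [ 26.9 -23.5]
245 208.5 [129 242] [ 18.6 -11.8]
255 208.5 [126 211] [18.6 -0.5]
265 208.5 [118 187] [18.7 10.8]
272 209.5 [161 255] [19.9 18.7]
deck rear [[-81.1, -3.6]]
```

View pics/w10c.png

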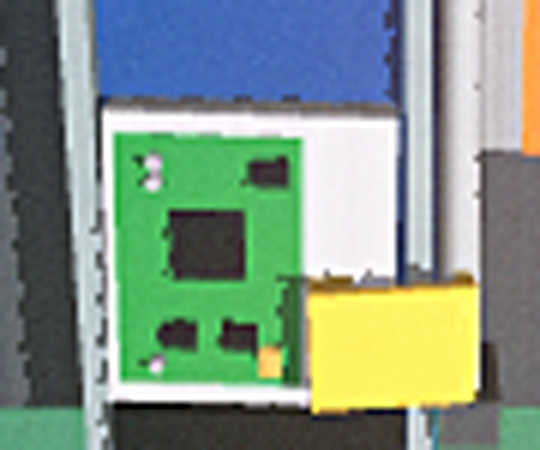

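```bash
python3 -c "
from workcell import order,bot
print(order.job_done(),bot.get_obs()['clock'])"
```

```text
the job is handed in; nothing more can be done
the job is handed in; nothing more can be done
```

The carrier with the green board is home against the black end stop, the clip is up with its jaw on the carrier, and the job is handed in.

**What I did:** One fingertip pressed the orange pad to about 0.3 rad. With the pad still down, the other fingertip pushed the carrier about 40 mm along the deck under the jaw. I backed the tip off the carrier before letting the clip up, then lifted the arm clear. The robot's clock was about 12 s at the end.

**Last checks:**
- **Reaching the stop:** the final 3 mm of commanded push moved the tool only 0.3 mm, while the force rose to about 22 N along the push.
- **Carrier position:** its rear edge reads fixture x = 18.6 to 19.9 mm, against 20 mm expected. A known edge in the same picture reads about 1 mm low, so this agrees with home. A reading at the right-hand edge gave 26.9 mm; I discarded it because it had picked up the edge of the green board instead.
- **Clip and jaw:** the pictures show the pad sprung back up and the jaw on the carrier. I judged this by eye and did not measure the clip's final angle.
- **Bystanders:** the standoff, jar and heat sink look unmoved in the last close pictures. I made no separate measurement of the other things on the bench.

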